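Put the last biscuit back and seal the push-top box

ROBOT

A 6-joint arm with a two-finger parallel gripper is mounted at the origin on a cart in front of the work surface, level with it; the furniture and walls round the work are solid. World frame = base frame: x ahead of the robot, y to its left, z up, the work surface at z = 0. Lengths are in mm, angles in rad, forces in N, time in s.
With the tool pointing down it reaches from about 300 to 775 mm from the base axis. Payload 14.6 kg.
Tool frame: the origin (TCP) lies at the very end of the fingers, on their centre line; the grasp point (between the pads) lies 19 mm behind it; z points along the fingers, y is the line along which they close (so a half turn about z gives the same grasp; the last joint's range is limited). The gripper opens to 94 mm and grips with 3 to 60 N. Pads are 16 mm wide; open, the fingers measure 119 mm over their backs; the gripper's body (75 mm by 177 mm) begins 78 mm behind the grasp point.
Start: joints at [1.062, 0.3, 1.521, -0, 1.321, -0.067], TCP at [235.158, 497.182, 205.446] pointing down, gripper open.
Joint ranges: [-3.03, 3.03], [-0.79, 2.21], [0.23, 2.52], [-1.04, 4.18], [0, 3.07], [-2.55, 2.55]. Speed limits (rad/s): [2.22, 2.22, 2.57, 3.14, 3.14, 3.14].

INTERFACE

Orientations are given as [roll, pitch, yaw] about the fixed x, y, z axes, in that order (R = Rz(yaw) Ry(pitch) Rx(roll)).
In Python, from cell import manip, camera, get_calibration gives the robot as it stands.
- The arm moves only by the tool arm_command, never from a script. Its argument "targets" is a list of rows, each an object of numbers: "hand": the opening, from -1 (shut) to 1 (fully open), so that 0 is half open; "x", "y", "z": the shift along the tool's x, y, z in m; "yaw": the turn about the tool's z in rad. In form: [{"hand": .., "x": .., "y": .., "z": .., "yaw": ..}, ...]. A call has 1 to 10 rows; each row shifts and turns the commanded pose from where the row before left it, along the tool's axes as they then stand; what a row does not reach is not made up. A row lasts 1/10 s, in which the tool goes at most 50 mm and 8.59 degrees, less where a joint would pass 70% of its speed; a pose out of reach is approached as far as the arm can. A call is refused whole if a number of a shift passes 0.05 or a number of a turn 0.15, either way. A call with a gripper value outside its range is refused whole. The fingers move at their own pace and stop on an object; "newtons" is the grip in N (left out, the last holds). Time passes only in rows, so rows that do not move let the fingers close. It gives the time, the measured TCP pose, the force, the opening and the grip force at its end, in the units of the state.
- manip.read_state(): the state, without advancing time (a new reading comes with each control period).
- camera(name): name is "side" or "top" or "wrist"; returns the picture (400x640x3 uint8, red, green, blue); there is no depth.
- get_calibration(name): a dict with "K" (3x3 intrinsics, pixels), "cam_to_world" (4x4, takes a point from camera to world coordinates). Camera axes: x right, y up, looking along -z (the intrinsics and any distortion apply to the point x, -y, -z); pixel columns grow to the right and rows downward; lengths in mm; the calibration is good to about 2 mm. A picture is of the moment at which its call begins: read the wrist's pose just before it. get_calibration takes no time and is no camera call; for the wrist camera it gives the pose at the moment of the call.
- manip.sign_off(): hands the job in; it is judged then, once.
The state is a dict: "clock": time; "joints": joint angles; "qd": joint speeds; "effort": joint torques, N m; "eef_pos": TCP position; "eef_rot": TCP orientation; "wrist_force": force on the tool from outside, world axes, zero at the start; "moment": the same for the moment, N m; "finger_gap": finger opening in mm; "finger_force": force on a finger pad.
Only numpy, scipy, OpenCV 4.12 (cv2) and the standard library are available. Lean on these libraries where they do the work, as an engineer would, in place of code of your own. Each camera call takes 0.05 s, during which the arm holds its last target. There are 200 camera calls.

TASK

Put the biscuit left on the chopping board back into the clear storage box with the others, and seal the box again. The lid's round button is a push-push one and is down now: press it so that it pops up, lift the lid off by it and set it down beside the box; with the biscuit inside, put the lid back on squarely and press the button again so that it stays down. Check each time whether it really popped up or stayed down, pressing again if it did not, and do not knock the other things about.

Things in the scene. Friction and masses are not known exactly. Their poses are not given: they have to be found in the camera images.
- box: Clear square plastic box, open at the top, loose, 140 x 140 x 100 mm, walls 4 mm, mouth 132 x 132 mm, 0.6 kg. Origin: centre of its underside; z up, x and y square to its walls. Its rim is 100 mm above the origin; eight fixed biscuits cover its floor up to 32 mm above the origin. Behind it, wall cabinet doors and handles stand at x over 0.52 m, from 0.36 m up: keep wrists on this side.
- lid: Blue-grey square lid, 0.3 kg with button: plate 140 x 140 x 12 mm over a plug 23 mm deep (127 mm square, lower half 118), 2.5 mm play a side in the mouth, fits at any quarter turn. Origin: centre of the plug's underside; plate's top 35 mm above it. Seated, the origin is 77 mm above the box's. Starts seated, square with the box; lifts off freely, but only the raised button can be gripped.
- button (a joint): Height (m) of the lid's sprung push-push button along the lid's z: 0 latched down (top 1 mm proud of the plate), 0.014 popped up (top 15 mm proud), -0.0064 at its stop. Pressed right to the stop (spring 4 N there; press with 6 to 12 N) and let go, it changes state: latched it pops up, popped up it latches. Less changes nothing. Starts latched.
- button_top (a point): Centre of the button's top face. The button is a white disc with straight sides, 54 mm across, in a 56 mm round hole, in the middle of the lid; popped up, its sides can be gripped over 13 mm and carry the lid.
- biscuit: Loose round chocolate-chip biscuit, 56 mm across, 14 mm thick, 30 g, lying flat on the chopping board. Origin: centre of its underside, z up. It belongs in the box, anywhere on the others.
- board: Wooden chopping board, 220 x 340 x 22 mm (x, y, z), fixed on the counter on the left. Origin: centre of its underside.
- mug: Teal and black mug, 78 mm across, 101 mm high, behind the box; leave it alone. Origin: centre of its extents, on its underside.
- soap: White and pink pump bottle, 52 x 75 x 180 mm, far right; leave it alone. Origin: centre of its underside.
- mill: Turned dark-wood pepper mill, 58 mm across, 170 mm high, at the far left; leave it alone. Origin: centre of its underside.
- spice: Glass spice jar with a red cap and green label, 45 mm across, 106 mm high, at the far left; leave it alone. Origin: centre of its underside.
Things that resemble listed ones, but are neither listed nor needed, are in the scene too. Leave any green or purple look-alike of the biscuit alone.

How it is judged:
By the outcome, as a careful person would: the job done as asked, in the order asked, and still so for the second after the job is handed in, with the robot touching nothing.
It also fails if it takes over 72 s, if anything falls off the work surface, if the arm or the gripper's body presses on something with over 40 N, if the wrist force passes 120 N, or if a joint passes its speed limit or range.

## Working session

There is one attempt and no reset: what is moved stays moved. The work goes in short steps, Python scripts to look and compute and a tool call to move; the robot and the scene stay as the last step left them, time stands still between calls to the robot, and variables do not carry over. Pictures are saved under pics/ and viewed, at most 10 in all, crops included, and the job is handed in when it is done.

Besides the shell and the picture viewer there is one more tool, called as a command line: name --argument value ..., lists and objects as JSON in quotes. arm_command: Moves the arm, as the interface text tells. Its arguments: {"type":"object","properties":{"targets":{"type":"array"},"newtons":{"type":"number"}},"required":["targets"]}

```bash
mkdir -p pics; cat > h.py <<'E'
import numpy as np, cv2, json
from cell import manip, camera, get_calibration
def save(n,f,crop=None,s=1):
    im=camera(n)[:,:,::-1]
    if crop: a,b,c,d=crop; im=im[b:d,a:c]
    if s!=1: im=cv2.resize(im,None,fx=s,fy=s,interpolation=cv2.INTER_CUBIC)
    cv2.imwrite('pics/'+f,im)
def ray(n,u,v,z,C=None):
    C=C or get_calibration(n);K=np.array(C['K']);T=np.array(C['cam_to_world'])
    d=np.linalg.inv(K)@[u,v,1]; d=T[:3,:3]@[d[0],-d[1],-d[2]]; o=T[:3,3]
    return (o+d*(z-o[2])/d[2]).round(1)
def proj(n,p,C=None):
    C=C or get_calibration(n);K=np.array(C['K']);T=np.array(C['cam_to_world'])
    q=T[:3,:3].T@(np.array(p)-T[:3,3]); q=K@[q[0],-q[1],-q[2]]; return (q[:2]/q[2]).round(1)
E
python3 - <<'E'
from h import *
a=camera('top')[:,:,::-1];b=camera('side')[:,:,::-1]
cv2.imwrite('pics/top0.png',a);cv2.imwrite('pics/side0.png',b)
for n in('top','side','wrist'):
    c=get_calibration(n);print(n,{k:(np.round(v,3).tolist() if k in('K','cam_to_world') else v) for k,v in c.items()})
print(manip.read_state())
E
```

```text
top {'K': [[361.661, 0.0, 320.975], [0.0, 361.661, 203.998], [0.0, 0.0, 1.0]], 'cam_to_world': [[0.018, 0.983, -0.185, 226.216], [-1.0, 0.016, -0.012, 60.481], [-0.009, 0.185, 0.983, 1511.256], [0.0, 0.0, 0.0, 1.0]]}
side {'K': [[360.843, 0.0, 323.995], [0.0, 360.843, 196.978], [0.0, 0.0, 1.0]], 'cam_to_world': [[-0.449, 0.775, -0.444, -207.433], [-0.894, -0.386, 0.229, 443.263], [0.006, 0.5, 0.866, 1477.505], [0.0, 0.0, 0.0, 1.0]]}
wrist {'K': [[330.879, 0.0, 320.574], [0.0, 330.879, 200.061], [0.0, 0.0, 1.0]], 'cam_to_world': [[0.428, -0.879, -0.211, 172.713], [0.904, 0.416, 0.102, 525.576], [-0.002, -0.234, 0.972, 384.054], [0.0, 0.0, 0.0, 1.0]]}
{'clock': 0.1, 'joints': array([ 1.06242339e+00,  3.00377187e-01,  1.52152197e+00,  1.34728184e-05,
        1.32065539e+00, -6.66259750e-02]), 'qd': array([ 0.00010608, -0.00113277,  0.00022933, -0.00139323, -0.00175427,
       -0.00053891]), 'effort': array([ 1.45116468e-03, -5.32649839e+01, -3.53285229e+01,  7.09751202e-02,
        2.35537381e-02, -7.11830330e-05]), 'eef_pos': array([235.03849929, 497.00099975, 204.96283643]), 'eef_rot': array([-3.14063376e+00, -7.70614060e-05,  2.69984232e+00]), 'wrist_force': array([ 0.47494327,  0.06576177, -0.57902178]), 'moment': array([ 0.00636615,  0.01039213, -0.07714256]), 'finger_force': 0.0, 'finger_gap': 94.21283082395493}
```

View pics/top0.png

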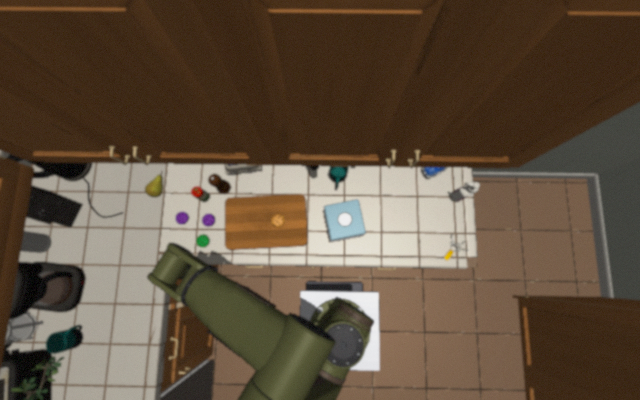

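View pics/side0.png

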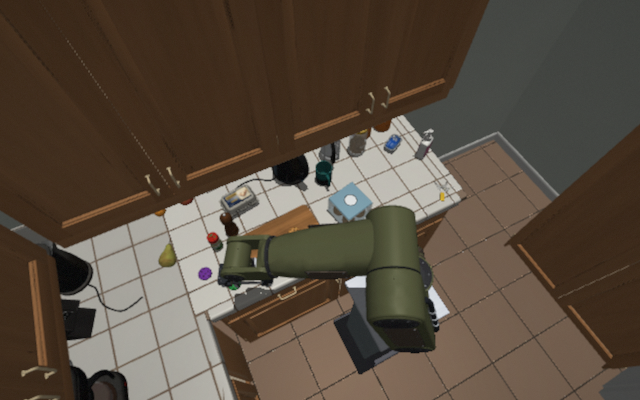

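The top view shows the lid's white button at about (345,219). The only brown disc is on the board, at (278,220). Things that could be taken for the biscuit are that disc (278,220), the purple ones at (182,217) and (208,220), and the green one at (203,241). I choose the brown one on the board and check it in a crop.

```bash
python3 - <<'E'
from h import *
save('top','top1.png',(220,170,380,260),5)
print(ray('top',345,219,113),ray('top',278,220,36))
E
```

```text
[431.9 -16.5 113. ] [434.5 255.2  36. ]
```

View pics/top1.png

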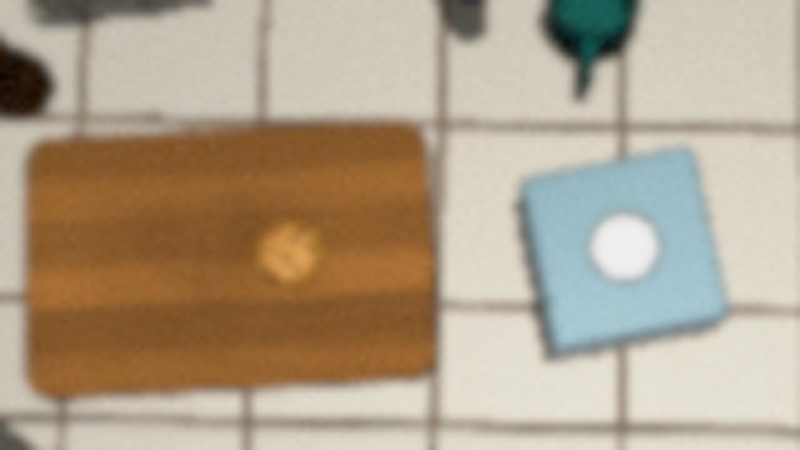

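The crop shows a brown biscuit with chips on the board, at crop (290,251). The lid corners are at (523,182), (692,148), (727,315) and (553,350), with the button at (625,247).

```bash
cat >> h.py <<'E'
from scipy.spatial.transform import Rotation as Ro
def delta(p,yaw=None):
    s=manip.read_state();R=Ro.from_euler('xyz',s['eef_rot'])
    d=R.inv().apply(np.array(p)-s['eef_pos'])
    if yaw is not None:
        a=-(yaw-s['eef_rot'][2]);a=(a+np.pi)%(2*np.pi)-np.pi
        R2=Ro.from_euler('xyz',[np.pi,0,yaw]);print('turn',a.round(3),'then shift',(R2.inv().apply(np.array(p)-s['eef_pos'])/1e3).round(4))
    else: print('shift',(d/1e3).round(4))
    print('pos',s['eef_pos'].round(1),s['eef_rot'].round(3),'F',s['wrist_force'].round(1),'gap',s['finger_gap'].round(1),round(float(s['clock']),1))
E
python3 - <<'E'
from h import *
f=lambda u,v,z:ray('top',220+(u+.5)/5-.5,170+(v+.5)/5-.5,z)
P=[f(u,v,112)[:2] for u,v in((523,182),(692,148),(727,315),(553,350))]
print(P,np.mean(P,0)); 
for i in range(4):
    e=P[(i+1)%4]-P[i];print(np.hypot(*e).round(1),((np.arctan2(e[1],e[0])+np.pi/4)%(np.pi/2)-np.pi/4).round(3))
print('btn',f(625,247,113),'bis',f(290,251,36))
b=f(625,247,113); delta([b[0],b[1],180],-2.94)
E
```

```text
[array([482.3,  65.5]), array([511.7, -67.4]), array([380.1, -94.3]), array([350.7,  40.1])] [431.2   -14.025]
136.1 0.218
134.3 0.202
137.6 0.215
134.0 0.191
btn [431.8 -15.  113. ] bis [435.3 256.8  36. ]
turn -0.643 then shift [-0.0902 -0.541   0.025 ]Traceback (most recent call last):
  File "<stdin>", line 8, in <module>
  File "h.py", line 23, in delta
    print('pos',s['eef_pos'].round(1),s['eef_rot'].round(3),'F',s['wrist_force'].round(1),'gap',s['finger_gap'].round(1),round(float(s['clock']),1))
                                                                                                ^^^^^^^^^^^^^^^^^^^^^
AttributeError: 'float' object has no attribute 'round'
```

arm_command --targets '[{"hand":-1,"yaw":-0.13},{"hand":-1,"yaw":-0.13},{"hand":-1,"yaw":-0.13},{"hand":-1,"yaw":-0.13},{"hand":-1,"yaw":-0.125},{"hand":-1,"x":-0.0075,"y":-0.045},{"hand":-1,"x":-0.0075,"y":-0.045},{"hand":-1,"x":-0.0075,"y":-0.045},{"hand":-1,"x":-0.0075,"y":-0.045},{"hand":-1,"x":-0.0075,"y":-0.045}]' --newtons 20

```text
schema error: expected keys hand, x, y, z, yaw
```

arm_command --targets '[{"hand":-1,"x":-0.0075,"y":-0.045},{"hand":-1,"x":-0.0075,"y":-0.045},{"hand":-1,"x":-0.0075,"y":-0.045},{"hand":-1,"x":-0.0075,"y":-0.045},{"hand":-1,"x":-0.0075,"y":-0.045},{"hand":-1,"x":-0.0075,"y":-0.045},{"hand":-1,"x":-0.0077,"y":-0.046},{"hand":-1},{"hand":-1}]'

```text
schema error: expected keys hand, x, y, z, yaw
```

```bash
sed -i "s/s\['finger_gap'\].round(1)/round(s['finger_gap'],1)/" h.py; python3 - <<'E'
from h import *
delta([431.8,-15,130],-2.935)
save('wrist','w1.png',None,1.25); np.save('c.npy',np.array(get_calibration('wrist')['cam_to_world']))
print(proj('wrist',[431.8,-15,113]))
E
```

```text
turn -0.648 then shift [-0.0875 -0.5415  0.075 ]
pos [235.1 497.  205. ] [-3.141 -0.     2.7  ] F [-0.5 -0.3  0.8] gap 93.9 0.1
[-13.7 544.6]
```

View pics/w1.png

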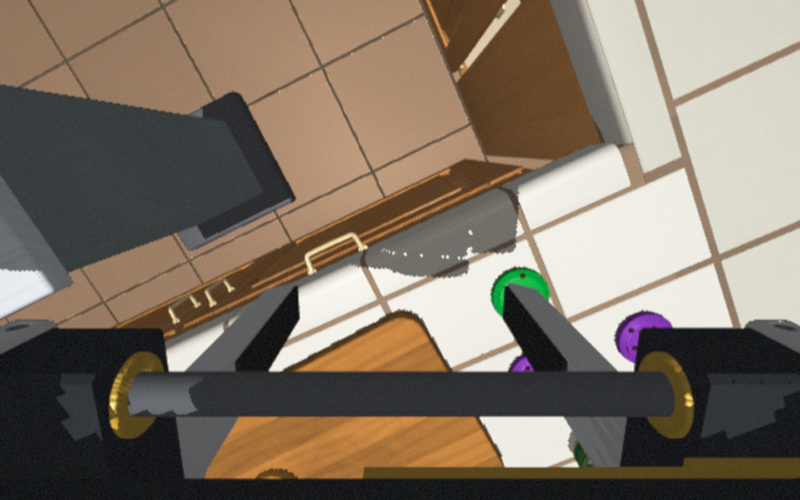

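The moves were refused because every key is required. This wrist picture is from the start pose: green look-alike at (520,290), purple at (643,335), board bottom left. I resend with all keys.

arm_command --targets '[{"hand":-1,"x":0,"y":0,"z":0,"yaw":-0.13},{"hand":-1,"x":0,"y":0,"z":0,"yaw":-0.13},{"hand":-1,"x":0,"y":0,"z":0,"yaw":-0.13},{"hand":-1,"x":0,"y":0,"z":0,"yaw":-0.13},{"hand":-1,"x":0,"y":0,"z":0,"yaw":-0.128},{"hand":-1,"x":-0.0075,"y":-0.045,"z":0,"yaw":0},{"hand":-1,"x":-0.0075,"y":-0.045,"z":0,"yaw":0},{"hand":-1,"x":-0.0075,"y":-0.045,"z":0,"yaw":0},{"hand":-1,"x":-0.0075,"y":-0.045,"z":0,"yaw":0},{"hand":-1,"x":-0.0075,"y":-0.045,"z":0,"yaw":0}]' --newtons 20

```text
clock: 1.2
eef_pos: [318.1, 282.9, 205.4]
eef_rot: [3.142, 0.0, -2.935]
wrist_force: [1.7, 0.3, 0.6]
finger_gap: 17.4
finger_force: 0.0
```

arm_command --targets '[{"hand":-1,"x":-0.0075,"y":-0.045,"z":0,"yaw":0},{"hand":-1,"x":-0.0075,"y":-0.045,"z":0,"yaw":0},{"hand":-1,"x":-0.0075,"y":-0.045,"z":0,"yaw":0},{"hand":-1,"x":-0.0075,"y":-0.045,"z":0,"yaw":0},{"hand":-1,"x":-0.0075,"y":-0.045,"z":0,"yaw":0},{"hand":-1,"x":-0.0075,"y":-0.045,"z":0,"yaw":0},{"hand":-1,"x":-0.005,"y":-0.046,"z":0,"yaw":0},{"hand":-1,"x":0,"y":0,"z":0,"yaw":0},{"hand":-1,"x":0,"y":0,"z":0,"yaw":0}]'

```text
clock: 2.1
eef_pos: [431.4, -15.0, 205.2]
eef_rot: [3.141, -0.001, -2.938]
wrist_force: [-1.0, 0.7, -0.3]
finger_gap: 0.5
finger_force: 0.0
```

```bash
python3 - <<'E'
from h import *
delta([431.8,-15,130],-2.935)
save('wrist','w2.png',None,1.25)
print(proj('wrist',[431.8,-15,113])*1.25)
E
```

```text
turn -0.003 then shift [-0.0003 -0.      0.0752]
pos [431.4 -15.  205.2] [ 3.141e+00 -1.000e-03 -2.938e+00] F [-1.   0.7 -0.3] gap 0.5 2.1
[400.    255.875]
```

View pics/w2.png

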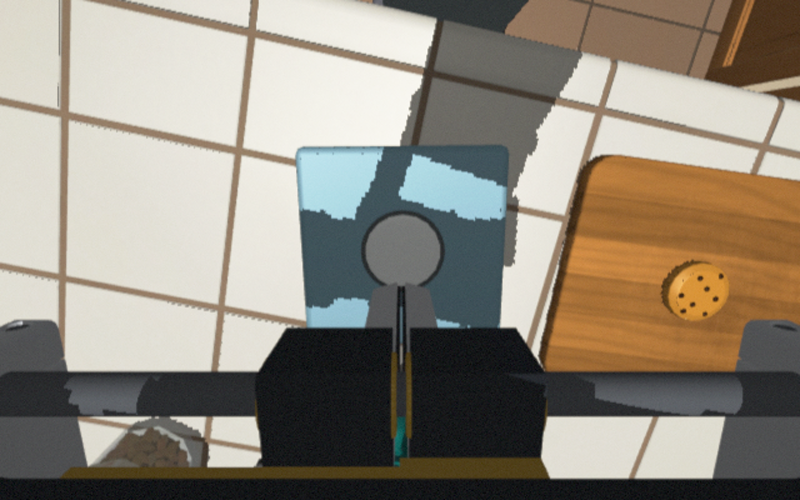

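The wrist view shows the button at (402.5,250) and the lid's near edge from (298,150) to (507,147). The biscuit on the board, at (697,291), is brown with chips.

```bash
python3 - <<'E'
from h import *
f=lambda u,v,z:ray('wrist',u/1.25,v/1.25,z)
b=f(402.5,250,113);print('btn',b)
a,c=f(298,150,112),f(507,147,112);e=c-a;print(a,c,np.arctan2(e[1],e[0])-np.pi/2)
print('bis',f(697,291,36)); delta([b[0],b[1],116])
E
```

```text
btn [427.4 -14.2 113. ]
[376.9 -93.1 112. ] [347.8  37.4 112. ] 0.2193990503925467
bis [428.8 253.4  36. ]
shift [0.0038 0.0008 0.0893]
pos [431.3 -14.2 205.3] [ 3.141 -0.    -2.936] F [-0.6  0.1 -0. ] gap 1.0 2.1
```

arm_command --targets '[{"hand":-1,"x":0.002,"y":0.0,"z":0.03,"yaw":0},{"hand":-1,"x":0,"y":0,"z":0.03,"yaw":0},{"hand":-1,"x":0,"y":0,"z":0.025,"yaw":0},{"hand":-1,"x":0,"y":0,"z":0.005,"yaw":0},{"hand":-1,"x":0,"y":0,"z":0.004,"yaw":0},{"hand":-1,"x":0,"y":0,"z":0.002,"yaw":0},{"hand":-1,"x":0,"y":0,"z":0,"yaw":0}]'

```text
clock: 2.85
eef_pos: [430.1, -14.6, 110.3]
eef_rot: [-3.141, 0.002, -2.935]
wrist_force: [-0.7, 1.5, 2.5]
finger_gap: 0.4
finger_force: 1.1
```

arm_command --targets '[{"hand":-1,"x":0,"y":0,"z":0.002,"yaw":0},{"hand":-1,"x":0,"y":0,"z":0.001,"yaw":0},{"hand":-1,"x":0,"y":0,"z":0.001,"yaw":0},{"hand":-1,"x":0,"y":0,"z":0,"yaw":0}]'

```text
clock: 3.25
eef_pos: [430.2, -14.9, 106.6]
eef_rot: [-3.141, 0.002, -2.935]
wrist_force: [-4.4, 1.8, 16.6]
finger_gap: 0.8
finger_force: 8.1
```

arm_command --targets '[{"hand":-1,"x":0,"y":0,"z":-0.005,"yaw":0},{"hand":-1,"x":0,"y":0,"z":-0.02,"yaw":0},{"hand":1,"x":0,"y":0,"z":-0.025,"yaw":0},{"hand":1,"x":0,"y":0,"z":-0.02,"yaw":0},{"hand":1,"x":0,"y":0,"z":0,"yaw":0},{"hand":1,"x":0,"y":0,"z":0,"yaw":0},{"hand":1,"x":0,"y":0,"z":0,"yaw":0},{"hand":1,"x":0,"y":0,"z":0,"yaw":0}]'

```text
clock: 4.05
eef_pos: [429.2, -14.8, 174.5]
eef_rot: [3.141, -0.002, -2.935]
wrist_force: [-0.2, 1.0, -0.4]
finger_gap: 45.2
finger_force: 0.0
```

```bash
python3 - <<'E'
from h import *
delta([430,-14.5,115],-2.93)
save('wrist','w3.png',(180,80,460,290),2.5)
for z in(113,127):print(2.5*(proj('wrist',[430,-14.5,z])-[180,80]))
E
```

```text
turn -0.005 then shift [-0.0008  0.0002  0.0595]
pos [429.2 -14.8 174.5] [ 3.141e+00 -2.000e-03 -2.935e+00] F [-0.2  1.  -0.4] gap 45.2 4.0
[353.5 338.5]
[353.75 352.  ]
```

View pics/w3.png

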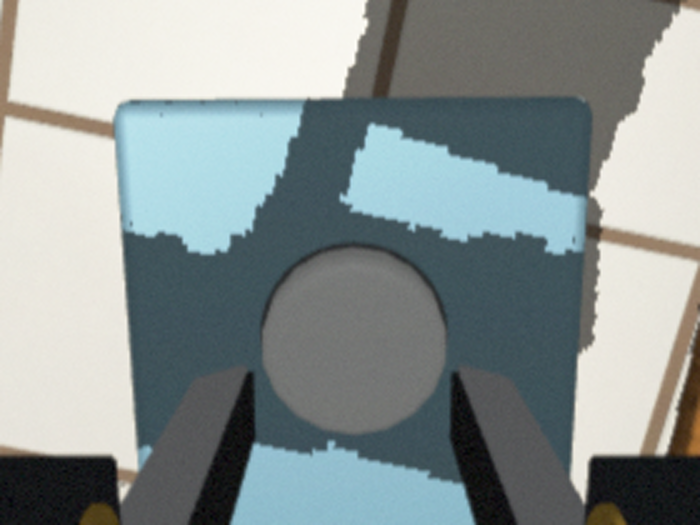

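The button disc at (354,339) is 184 px wide against a lid width of 447 px, and no ring shows at its near side, which fits a popped-up button. The grip will confirm it.

arm_command --targets '[{"hand":1,"x":0,"y":0,"z":0.01,"yaw":0},{"hand":1,"x":0,"y":0,"z":0.01,"yaw":0},{"hand":1,"x":0,"y":0,"z":0,"yaw":0},{"hand":0.7,"x":0,"y":0,"z":0,"yaw":0},{"hand":0.7,"x":0,"y":0,"z":0.02,"yaw":0},{"hand":0.7,"x":0,"y":0,"z":0.014,"yaw":0},{"hand":0.7,"x":0,"y":0,"z":0.005,"yaw":0},{"hand":0.7,"x":0,"y":0,"z":0,"yaw":0}]'

```text
clock: 4.9
eef_pos: [429.5, -14.8, 116.3]
eef_rot: [3.141, -0.001, -2.935]
wrist_force: [0.3, 0.3, 0.4]
finger_gap: 79.9
finger_force: 0.0
```

arm_command --targets '[{"hand":0.7,"x":0,"y":0,"z":0.0015,"yaw":0},{"hand":-1,"x":0,"y":0,"z":0,"yaw":0},{"hand":-1,"x":0,"y":0,"z":0,"yaw":0},{"hand":-1,"x":0,"y":0,"z":0,"yaw":0},{"hand":-1,"x":0,"y":0,"z":0,"yaw":0},{"hand":-1,"x":0,"y":0,"z":0,"yaw":0},{"hand":-1,"x":0,"y":0,"z":0,"yaw":0}]' --newtons 25

```text
clock: 5.6
eef_pos: [429.7, -14.9, 115.0]
eef_rot: [-3.142, 0.0, -2.935]
wrist_force: [0.5, -0.4, -0.7]
finger_gap: 52.7
finger_force: 25.0
```

Gap 52.7 at 25 N, so the button is up and held. I lift at TCP (429.7, -14.9, 115.0).

arm_command --targets '[{"hand":-1,"x":0,"y":0,"z":-0.005,"yaw":0},{"hand":-1,"x":0,"y":0,"z":-0.01,"yaw":0},{"hand":-1,"x":0,"y":0,"z":-0.015,"yaw":0},{"hand":-1,"x":0,"y":0,"z":-0.02,"yaw":0},{"hand":-1,"x":0,"y":0,"z":-0.01,"yaw":0},{"hand":-1,"x":0,"y":0,"z":0,"yaw":0}]'

```text
clock: 6.2
eef_pos: [430.1, -14.9, 176.3]
eef_rot: [-3.141, 0.002, -2.935]
wrist_force: [0.5, 0.1, -2.9]
finger_gap: 53.3
finger_force: 25.0
```

```bash
python3 - <<'E'
from h import *
delta([422,-210,175])
E
```

```text
shift [ 0.0479 -0.1893  0.0013]
pos [430.1 -14.9 176.3] [-3.141e+00  2.000e-03 -2.935e+00] F [ 0.5  0.1 -2.9] gap 53.3 6.2
```

arm_command --targets '[{"hand":-1,"x":0.008,"y":-0.03,"z":0,"yaw":0},{"hand":-1,"x":0.01,"y":-0.04,"z":0,"yaw":0},{"hand":-1,"x":0.01,"y":-0.04,"z":0,"yaw":0},{"hand":-1,"x":0.01,"y":-0.04,"z":0,"yaw":0},{"hand":-1,"x":0.01,"y":-0.04,"z":0,"yaw":0},{"hand":-1,"x":0,"y":0,"z":0.03,"yaw":0},{"hand":-1,"x":0,"y":0,"z":0.04,"yaw":0},{"hand":-1,"x":0,"y":0,"z":0.04,"yaw":0},{"hand":-1,"x":0,"y":0,"z":0.015,"yaw":0},{"hand":-1,"x":0,"y":0,"z":0.005,"yaw":0}]'

```text
clock: 7.2
eef_pos: [420.2, -209.9, 42.5]
eef_rot: [3.139, -0.003, -2.935]
wrist_force: [0.6, -0.0, -2.3]
finger_gap: 52.8
finger_force: 25.0
```

arm_command --targets '[{"hand":-1,"x":0,"y":0,"z":0.003,"yaw":0},{"hand":-1,"x":0,"y":0,"z":0.002,"yaw":0},{"hand":-1,"x":0,"y":0,"z":0.001,"yaw":0},{"hand":-1,"x":0,"y":0,"z":0,"yaw":0}]'

```text
clock: 7.6
eef_pos: [421.8, -210.8, 39.5]
eef_rot: [-3.141, 0.001, -2.935]
wrist_force: [-1.3, -0.2, -3.0]
finger_gap: 53.2
finger_force: 25.0
```

arm_command --targets '[{"hand":-1,"x":0,"y":0,"z":0.001,"yaw":0},{"hand":-1,"x":0,"y":0,"z":0.0005,"yaw":0},{"hand":-1,"x":0,"y":0,"z":0,"yaw":0}]'

```text
clock: 7.9
eef_pos: [421.8, -210.8, 37.8]
eef_rot: [-3.141, 0.001, -2.935]
wrist_force: [0.4, -1.2, 0.1]
finger_gap: 52.9
finger_force: 25.0
```

arm_command --targets '[{"hand":0.7,"x":0,"y":0,"z":0,"yaw":0},{"hand":0.7,"x":0,"y":0,"z":0,"yaw":0},{"hand":0.7,"x":0,"y":0,"z":0,"yaw":0},{"hand":0.7,"x":0,"y":0,"z":0,"yaw":0},{"hand":0.7,"x":0,"y":0,"z":-0.01,"yaw":0},{"hand":0.7,"x":0,"y":0,"z":-0.03,"yaw":0},{"hand":0.7,"x":0,"y":0,"z":-0.04,"yaw":0},{"hand":0.7,"x":0,"y":0,"z":-0.04,"yaw":0},{"hand":0.7,"x":0,"y":0,"z":-0.02,"yaw":0},{"hand":0.7,"x":0,"y":0,"z":0,"yaw":0}]'

```text
clock: 8.9
eef_pos: [422.5, -211.2, 180.8]
eef_rot: [-3.138, 0.004, -2.935]
wrist_force: [-0.0, 0.1, 0.7]
finger_gap: 79.6
finger_force: 0.0
```

```bash
python3 - <<'E'
from h import *
delta([432,255,175])
E
```

```text
shift [-0.1048  0.4544  0.0045]
pos [ 422.5 -211.2  180.8] [-3.138  0.004 -2.935] F [-0.   0.1  0.7] gap 79.6 8.9
```

arm_command --targets '[{"hand":0.7,"x":-0.007,"y":0.03,"z":0,"yaw":0},{"hand":0.7,"x":-0.0105,"y":0.046,"z":0,"yaw":0},{"hand":0.7,"x":-0.0105,"y":0.046,"z":0,"yaw":0},{"hand":0.7,"x":-0.0105,"y":0.046,"z":0,"yaw":0},{"hand":0.7,"x":-0.0105,"y":0.046,"z":0,"yaw":0},{"hand":0.7,"x":-0.0105,"y":0.046,"z":0,"yaw":0},{"hand":0.7,"x":-0.0105,"y":0.046,"z":0,"yaw":0},{"hand":0.7,"x":-0.0105,"y":0.046,"z":0,"yaw":0},{"hand":0.7,"x":-0.0105,"y":0.046,"z":0,"yaw":0},{"hand":0.7,"x":-0.0105,"y":0.046,"z":0,"yaw":0}]'

```text
clock: 9.9
eef_pos: [429.2, 246.6, 176.6]
eef_rot: [-3.141, -0.001, -2.935]
wrist_force: [0.8, -0.5, 0.4]
finger_gap: 80.1
finger_force: 0.0
```

arm_command --targets '[{"hand":0.7,"x":-0.003,"y":0.01,"z":0.04,"yaw":0},{"hand":0.7,"x":0,"y":0,"z":0.03,"yaw":0},{"hand":0.7,"x":0,"y":0,"z":0,"yaw":0},{"hand":0.7,"x":0,"y":0,"z":0,"yaw":0}]'

```text
clock: 10.3
eef_pos: [430.8, 254.9, 107.7]
eef_rot: [-3.141, -0.001, -2.936]
wrist_force: [0.1, -0.2, 0.5]
finger_gap: 79.7
finger_force: 0.0
```

```bash
python3 - <<'E'
from h import *
delta([432,255,26])
save('wrist','w4.png',None,1.25)
print(1.25*proj('wrist',[432,255,36]),1.25*proj('wrist',manip.read_state()['eef_pos']))
E
```

```text
shift [-0.0013 -0.0001  0.0817]
pos [430.8 254.9 107.7] [-3.141e+00 -1.000e-03 -2.936e+00] F [ 0.1 -0.2  0.5] gap 79.7 10.3
[401.125 264.   ] [401.625 305.   ]
```

View pics/w4.png

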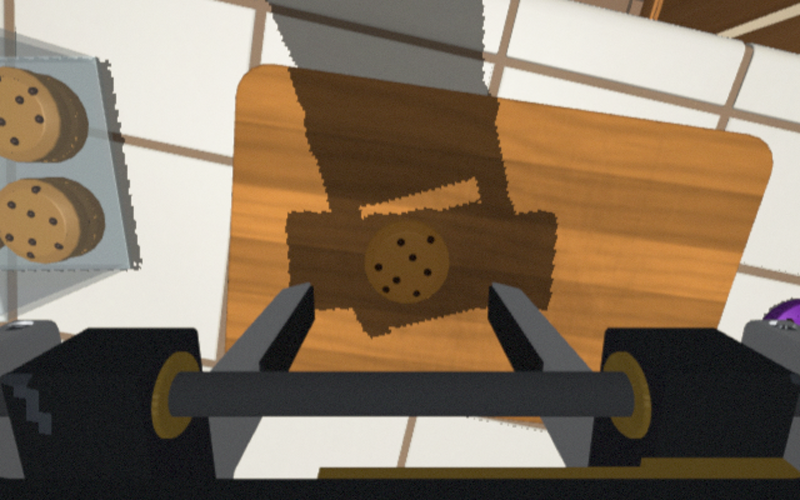

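The biscuit is at (407,261), and the predicted pixel was (401,264), so I shift 3 mm in y and go down.

arm_command --targets '[{"hand":0.7,"x":0,"y":0.0035,"z":0.03,"yaw":0},{"hand":0.7,"x":0,"y":0,"z":0.03,"yaw":0},{"hand":0.7,"x":0,"y":0,"z":0.015,"yaw":0},{"hand":0.7,"x":0,"y":0,"z":0.007,"yaw":0},{"hand":0.7,"x":0,"y":0,"z":0,"yaw":0},{"hand":-1,"x":0,"y":0,"z":0,"yaw":0},{"hand":-1,"x":0,"y":0,"z":0,"yaw":0},{"hand":-1,"x":0,"y":0,"z":0,"yaw":0},{"hand":-1,"x":0,"y":0,"z":0,"yaw":0},{"hand":-1,"x":0,"y":0,"z":0,"yaw":0}]' --newtons 10

```text
clock: 11.35
eef_pos: [430.5, 258.7, 26.0]
eef_rot: [3.141, 0.001, -2.935]
wrist_force: [-1.1, -1.1, 6.1]
finger_gap: 54.7
finger_force: 10.1
```

arm_command --targets '[{"hand":-1,"x":0,"y":0,"z":0,"yaw":0},{"hand":-1,"x":0,"y":0,"z":-0.02,"yaw":0},{"hand":-1,"x":0,"y":0,"z":-0.04,"yaw":0},{"hand":-1,"x":0,"y":0,"z":-0.04,"yaw":0},{"hand":-1,"x":0,"y":0,"z":-0.03,"yaw":0},{"hand":-1,"x":0,"y":0,"z":0,"yaw":0}]'

```text
clock: 11.95
eef_pos: [431.6, 259.3, 159.4]
eef_rot: [3.14, 0.006, -2.935]
wrist_force: [0.3, -0.1, -1.0]
finger_gap: 54.5
finger_force: 10.0
```

```bash
python3 - <<'E'
from h import *
delta([429.5,-14.8,150])
E
```

```text
shift [ 0.0582 -0.2679  0.0086]
pos [431.6 259.3 159.4] [ 3.14   0.006 -2.935] F [ 0.3 -0.1 -1. ] gap 54.5 11.9
```

arm_command --targets '[{"hand":-1,"x":0.006,"y":-0.028,"z":0,"yaw":0},{"hand":-1,"x":0.01,"y":-0.046,"z":0,"yaw":0},{"hand":-1,"x":0.01,"y":-0.046,"z":0,"yaw":0},{"hand":-1,"x":0.01,"y":-0.046,"z":0,"yaw":0},{"hand":-1,"x":0.01,"y":-0.046,"z":0,"yaw":0},{"hand":-1,"x":0.008,"y":-0.036,"z":0,"yaw":0},{"hand":-1,"x":0.004,"y":-0.02,"z":0,"yaw":0},{"hand":-1,"x":0,"y":0,"z":0,"yaw":0},{"hand":-1,"x":0,"y":0,"z":0,"yaw":0}]'

```text
clock: 12.85
eef_pos: [428.0, -15.4, 154.9]
eef_rot: [3.141, -0.001, -2.936]
wrist_force: [-0.3, -0.1, -0.4]
finger_gap: 54.5
finger_force: 10.0
```

arm_command --targets '[{"hand":-1,"x":0,"y":0,"z":0.02,"yaw":0},{"hand":-1,"x":0,"y":0,"z":0.03,"yaw":0},{"hand":-1,"x":0,"y":0,"z":0.03,"yaw":0},{"hand":-1,"x":0,"y":0,"z":0.02,"yaw":0},{"hand":-1,"x":0,"y":0,"z":0.01,"yaw":0},{"hand":-1,"x":0,"y":0,"z":0.005,"yaw":0},{"hand":-1,"x":0,"y":0,"z":0,"yaw":0}]'

```text
clock: 13.55
eef_pos: [428.3, -15.2, 40.5]
eef_rot: [3.142, -0.0, -2.935]
wrist_force: [1.0, -0.0, -0.6]
finger_gap: 54.5
finger_force: 10.0
```

arm_command --targets '[{"hand":-1,"x":0,"y":0,"z":0.0025,"yaw":0},{"hand":-1,"x":0,"y":0,"z":0,"yaw":0},{"hand":0.5,"x":0,"y":0,"z":0,"yaw":0},{"hand":0.5,"x":0,"y":0,"z":0,"yaw":0},{"hand":0.5,"x":0,"y":0,"z":0,"yaw":0},{"hand":0.5,"x":0,"y":0,"z":-0.01,"yaw":0},{"hand":0.5,"x":0,"y":0,"z":-0.03,"yaw":0},{"hand":0.5,"x":0,"y":0,"z":-0.04,"yaw":0},{"hand":0.5,"x":0,"y":0,"z":-0.04,"yaw":0},{"hand":0.5,"x":0,"y":0,"z":-0.03,"yaw":0}]'

```text
clock: 14.55
eef_pos: [428.4, -15.7, 191.2]
eef_rot: [-3.141, 0.002, -2.935]
wrist_force: [0.3, 0.5, -0.5]
finger_gap: 70.8
finger_force: 0.0
```

arm_command --targets '[{"hand":0.7,"x":0,"y":0,"z":0,"yaw":0},{"hand":0.7,"x":0,"y":0,"z":0,"yaw":0}]'

```text
clock: 14.75
eef_pos: [428.2, -15.7, 188.5]
eef_rot: [-3.141, 0.001, -2.935]
wrist_force: [0.1, 0.1, -0.5]
finger_gap: 79.5
finger_force: 0.0
```

```bash
python3 - <<'E'
from h import *
delta([421.8,-210.8,175])
save('wrist','w5.png',None,1.25)
print(1.25*proj('wrist',[429.5,-14.8,46]))
E
```

```text
shift [ 0.0463 -0.1897  0.0135]
pos [428.2 -15.7 188.5] [-3.141e+00  1.000e-03 -2.935e+00] F [ 0.1  0.1 -0.5] gap 79.5 14.8
[401.875 242.375]
```

View pics/w5.png

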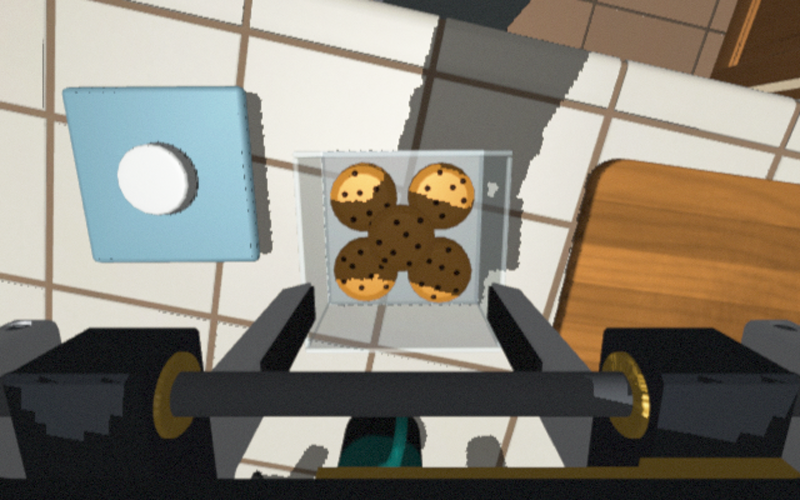

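The biscuit sits in the middle of the box at (403,238). The box has not moved (near rim from (296,152) to (512,151)), and the lid lies at left with its button up at (157,180). Next I fetch the lid.

arm_command --targets '[{"hand":0.7,"x":0.0063,"y":-0.03,"z":0,"yaw":0},{"hand":0.7,"x":0.01,"y":-0.04,"z":0,"yaw":0},{"hand":0.7,"x":0.01,"y":-0.04,"z":0,"yaw":0},{"hand":0.7,"x":0.01,"y":-0.04,"z":0,"yaw":0},{"hand":0.7,"x":0.01,"y":-0.04,"z":0,"yaw":0},{"hand":0.7,"x":0,"y":0,"z":0.02,"yaw":0},{"hand":0.7,"x":0,"y":0,"z":0.04,"yaw":0},{"hand":0.7,"x":0,"y":0,"z":0.03,"yaw":0},{"hand":0.7,"x":0,"y":0,"z":0,"yaw":0},{"hand":0.7,"x":0,"y":0,"z":0,"yaw":0}]'

```text
clock: 15.8
eef_pos: [421.7, -211.0, 98.0]
eef_rot: [3.141, -0.001, -2.935]
wrist_force: [0.5, -0.8, 0.6]
finger_gap: 79.9
finger_force: 0.0
```

```bash
python3 - <<'E'
from h import *
delta([421.8,-210.8,37.8])
E
```

```text
shift [-0.0002  0.0001  0.0602]
pos [ 421.7 -211.    98. ] [ 3.141e+00 -1.000e-03 -2.935e+00] F [ 0.5 -0.8  0.6] gap 79.9 15.8
```

arm_command --targets '[{"hand":0.7,"x":0,"y":0,"z":0.025,"yaw":0},{"hand":0.7,"x":0,"y":0,"z":0.022,"yaw":0},{"hand":0.7,"x":0,"y":0,"z":0.01,"yaw":0},{"hand":0.7,"x":0,"y":0,"z":0.003,"yaw":0},{"hand":0.7,"x":0,"y":0,"z":0,"yaw":0},{"hand":-1,"x":0,"y":0,"z":0,"yaw":0},{"hand":-1,"x":0,"y":0,"z":0,"yaw":0},{"hand":-1,"x":0,"y":0,"z":0,"yaw":0},{"hand":-1,"x":0,"y":0,"z":0,"yaw":0},{"hand":-1,"x":0,"y":0,"z":0,"yaw":0}]' --newtons 25

```text
clock: 16.8
eef_pos: [422.0, -211.2, 38.1]
eef_rot: [-3.141, 0.0, -2.935]
wrist_force: [0.8, 0.4, 0.6]
finger_gap: 52.8
finger_force: 25.0
```

arm_command --targets '[{"hand":-1,"x":0,"y":0,"z":0,"yaw":0},{"hand":-1,"x":0,"y":0,"z":-0.01,"yaw":0},{"hand":-1,"x":0,"y":0,"z":-0.03,"yaw":0},{"hand":-1,"x":0,"y":0,"z":-0.04,"yaw":0},{"hand":-1,"x":0,"y":0,"z":-0.04,"yaw":0},{"hand":-1,"x":0,"y":0,"z":-0.016,"yaw":0},{"hand":-1,"x":0,"y":0,"z":0,"yaw":0},{"hand":-1,"x":0,"y":0,"z":0,"yaw":0}]'

```text
clock: 17.6
eef_pos: [421.4, -210.8, 173.3]
eef_rot: [3.141, -0.001, -2.935]
wrist_force: [-0.0, 0.1, -3.3]
finger_gap: 53.1
finger_force: 25.0
```

```bash
python3 - <<'E'
from h import *
delta([429.7,-14.9,160])
E
```

```text
shift [-0.0482  0.1901  0.0134]
pos [ 421.4 -210.8  173.3] [ 3.141e+00 -1.000e-03 -2.935e+00] F [-0.   0.1 -3.3] gap 53.1 17.6
```

arm_command --targets '[{"hand":-1,"x":-0.0082,"y":0.03,"z":0,"yaw":0},{"hand":-1,"x":-0.01,"y":0.04,"z":0,"yaw":0},{"hand":-1,"x":-0.01,"y":0.04,"z":0,"yaw":0},{"hand":-1,"x":-0.01,"y":0.04,"z":0,"yaw":0},{"hand":-1,"x":-0.01,"y":0.04,"z":0,"yaw":0},{"hand":-1,"x":0,"y":0,"z":0.01,"yaw":0},{"hand":-1,"x":0,"y":0,"z":0.01,"yaw":0},{"hand":-1,"x":0,"y":0,"z":0.005,"yaw":0},{"hand":-1,"x":0,"y":0,"z":0,"yaw":0},{"hand":-1,"x":0,"y":0,"z":0,"yaw":0}]'

```text
clock: 18.6
eef_pos: [430.1, -16.0, 148.8]
eef_rot: [3.141, -0.001, -2.937]
wrist_force: [-0.3, -0.1, -2.7]
finger_gap: 53.1
finger_force: 25.0
```

```bash
python3 - <<'E'
from h import *
delta([429.7,-14.9,115.5])
save('wrist','w6.png',(200,80,460,290),2.5)
E
```

```text
shift [0.0001 0.0012 0.0333]
pos [430.1 -16.  148.8] [ 3.141e+00 -1.000e-03 -2.937e+00] F [-0.3 -0.1 -2.7] gap 53.1 18.6
```

View pics/w6.png

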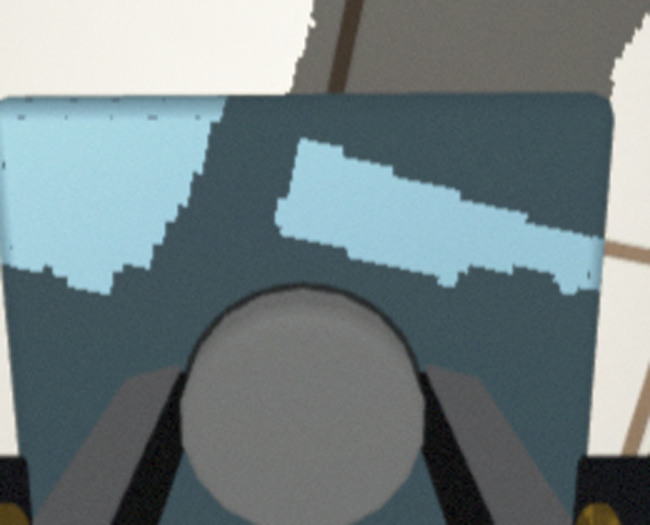

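The lid is held level and square, with its near edge horizontal at row 96. I lower it with a 1 mm correction in y.

arm_command --targets '[{"hand":-1,"x":0,"y":0.0012,"z":0.006,"yaw":0},{"hand":-1,"x":0,"y":0,"z":0.005,"yaw":0},{"hand":-1,"x":0,"y":0,"z":0.005,"yaw":0},{"hand":-1,"x":0,"y":0,"z":0.003,"yaw":0},{"hand":-1,"x":0,"y":0,"z":0,"yaw":0}]'

```text
clock: 19.15
eef_pos: [429.7, -14.1, 129.5]
eef_rot: [3.141, -0.001, -2.935]
wrist_force: [-0.3, 0.0, -2.0]
finger_gap: 52.7
finger_force: 25.0
```

arm_command --targets '[{"hand":-1,"x":0,"y":0,"z":0.003,"yaw":0},{"hand":-1,"x":0,"y":0,"z":0.003,"yaw":0},{"hand":-1,"x":0,"y":0,"z":0,"yaw":0}]'

```text
clock: 19.45
eef_pos: [429.7, -14.1, 123.6]
eef_rot: [3.141, -0.0, -2.935]
wrist_force: [0.3, 0.5, -2.1]
finger_gap: 53.2
finger_force: 25.0
```

Below the second step of the plug there is no side force. I continue to the seat.

arm_command --targets '[{"hand":-1,"x":0,"y":0,"z":0.003,"yaw":0},{"hand":-1,"x":0,"y":0,"z":0.003,"yaw":0},{"hand":-1,"x":0,"y":0,"z":0.0015,"yaw":0},{"hand":-1,"x":0,"y":0,"z":0.001,"yaw":0},{"hand":-1,"x":0,"y":0,"z":0,"yaw":0}]'

```text
clock: 19.95
eef_pos: [429.8, -14.1, 115.4]
eef_rot: [3.142, -0.0, -2.935]
wrist_force: [-1.0, 1.3, 0.5]
finger_gap: 53.1
finger_force: 25.0
```

arm_command --targets '[{"hand":0.7,"x":0,"y":0,"z":0,"yaw":0},{"hand":0.7,"x":0,"y":0,"z":0,"yaw":0},{"hand":0.7,"x":0,"y":0,"z":0,"yaw":0},{"hand":0.7,"x":0,"y":0,"z":-0.01,"yaw":0},{"hand":0.7,"x":0,"y":0,"z":-0.025,"yaw":0},{"hand":-1,"x":0,"y":0,"z":-0.015,"yaw":0},{"hand":-1,"x":0,"y":0,"z":0,"yaw":0},{"hand":-1,"x":0,"y":0,"z":0,"yaw":0},{"hand":-1,"x":0,"y":0,"z":0,"yaw":0},{"hand":-1,"x":0,"y":0,"z":0,"yaw":0}]'

```text
clock: 20.95
eef_pos: [429.6, -14.1, 164.8]
eef_rot: [3.141, -0.001, -2.935]
wrist_force: [0.7, -0.3, -0.4]
finger_gap: 43.7
finger_force: 0.0
```

arm_command --targets '[{"hand":-1,"x":0,"y":0,"z":0,"yaw":0},{"hand":-1,"x":0,"y":0,"z":0,"yaw":0},{"hand":-1,"x":0,"y":0,"z":0,"yaw":0},{"hand":-1,"x":0,"y":0,"z":0,"yaw":0}]'

```text
clock: 21.35
eef_pos: [429.9, -14.1, 165.4]
eef_rot: [3.142, -0.0, -2.935]
wrist_force: [-1.6, -0.8, -0.4]
finger_gap: 11.3
finger_force: 0.0
```

arm_command --targets '[{"hand":-1,"x":0,"y":0,"z":0.02,"yaw":0},{"hand":-1,"x":0,"y":0,"z":0.013,"yaw":0},{"hand":-1,"x":0,"y":0,"z":0.005,"yaw":0},{"hand":-1,"x":0,"y":0,"z":0.005,"yaw":0},{"hand":-1,"x":0,"y":0,"z":0.005,"yaw":0},{"hand":-1,"x":0,"y":0,"z":0.005,"yaw":0},{"hand":-1,"x":0,"y":0,"z":0.003,"yaw":0},{"hand":-1,"x":0,"y":0,"z":0,"yaw":0}]'

```text
clock: 22.15
eef_pos: [430.0, -14.1, 109.3]
eef_rot: [-3.142, 0.0, -2.935]
wrist_force: [-0.1, 0.1, 2.6]
finger_gap: 0.8
finger_force: 1.2
```

arm_command --targets '[{"hand":-1,"x":0,"y":0,"z":0.0015,"yaw":0},{"hand":-1,"x":0,"y":0,"z":0.001,"yaw":0},{"hand":-1,"x":0,"y":0,"z":0,"yaw":0}]'

```text
clock: 22.45
eef_pos: [430.0, -14.1, 107.1]
eef_rot: [-3.141, 0.0, -2.935]
wrist_force: [-1.1, 0.5, 4.8]
finger_gap: 0.0
finger_force: 2.8
```

arm_command --targets '[{"hand":-1,"x":0,"y":0,"z":0.0008,"yaw":0},{"hand":-1,"x":0,"y":0,"z":0,"yaw":0}]'

```text
clock: 22.65
eef_pos: [430.1, -14.1, 106.8]
eef_rot: [-3.141, 0.001, -2.935]
wrist_force: [-4.1, 0.2, 10.3]
finger_gap: 0.1
finger_force: 5.1
```

10 N at the stop. I back off to 205 mm and look.

arm_command --targets '[{"hand":-1,"x":0,"y":0,"z":-0.005,"yaw":0},{"hand":-1,"x":0,"y":0,"z":-0.015,"yaw":0},{"hand":-1,"x":0,"y":0,"z":-0.03,"yaw":0},{"hand":-1,"x":0,"y":0,"z":-0.03,"yaw":0},{"hand":-1,"x":0,"y":0,"z":-0.02,"yaw":0},{"hand":-1,"x":0,"y":0,"z":0,"yaw":0},{"hand":-1,"x":0,"y":0,"z":0,"yaw":0}]'

```text
clock: 23.35
eef_pos: [429.7, -14.1, 205.6]
eef_rot: [3.142, -0.0, -2.935]
wrist_force: [-0.8, 0.0, -0.3]
finger_gap: 0.0
finger_force: 0.0
```

```bash
python3 - <<'E'
from h import *
delta([430,-14,205])
im=camera('wrist')[80:270,180:460,::-1]
cv2.imwrite('pics/w7.png',cv2.resize(im,None,fx=2.5,fy=2.5,interpolation=cv2.INTER_CUBIC))
E
```

```text
shift [-0.0003 -0.      0.0006]
pos [429.7 -14.1 205.6] [ 3.142 -0.    -2.935] F [-0.8  0.  -0.3] gap 0.0 23.4
```

View pics/w7.png

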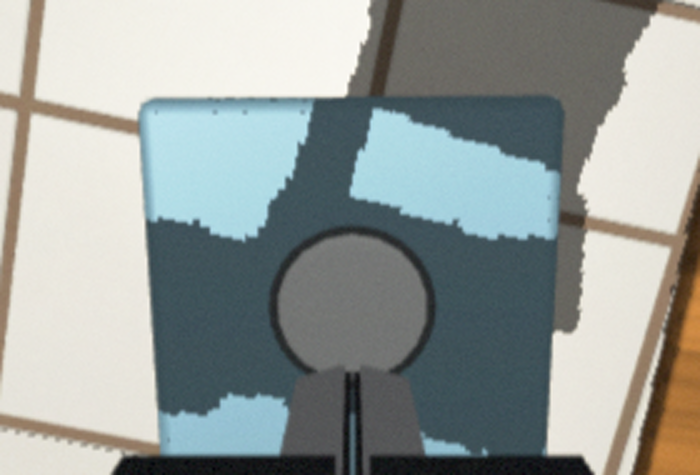

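An even dark ring runs right round the button, centred at (353,305), as in the first view: it stayed down. The lid sits square. Handing in.

```bash
python3 -c "
from cell import manip
print(manip.sign_off())"
```

```text
the job is handed in; nothing more can be done
None
```

The biscuit is in the box with the others, the lid is back on squarely with its button latched down, and the job was handed in at about 23 s; the only slip I know of was the first press, which read 16.6 N against the advised 6 to 12 N.

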